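# Roll a battery pack label-up and lay it in its drawer

### The job

Roll the round black battery pack on the red mat, without lifting it, until its yellow label faces straight up and let it come to rest like that. Pull the blue drawer open by its handle and lay the pack in the foam saddles inside, label still up, without dropping it; leave the drawer open and do not disturb the other things on the bench.

Things in the scene. Friction and masses are not known exactly. Their poses are not given: they have to be found in the camera images.
- pack: black round battery pack, 44 mm diameter, 110 mm long, about 0.3 kg, lying on the red mat in any direction. Grey end bands, a yellow label (78 x 22 mm) along one side, a small yellow tick on each end face beside the label. Origin at its centre, x along its axis, z from the axis out through the label's middle: label up = z vertical. At the start the label faces to one side
- mat: fixed red silicone work mat, 270 mm (x) by 340 mm (y), 4 mm thick; origin at the centre of its underside, z up
- cabinet_drawer0 (a joint): opening of the one blue-fronted drawer of the cabinet: 0 shut, up to 0.166 m as it is pulled out towards the robot
- cabinet_drawer0_handle (a point): middle of the drawer's handle, a level aluminium bar 11 mm thick, 120 mm long, 47 mm above the bench, centred 35 mm out from the drawer front (30 mm free behind it). Moves with the drawer. Axes: x into the cabinet (pull along -x), y along the bar, z up
- cradle (a point): point on the drawer's floor midway between the saddles, 22 mm above the bench, 116 mm behind (+x of) the handle bar; moves with the drawer, axes as the handle's. The pack lies here along y, its centre 22 mm above this point. Inner face of the drawer front 60 mm in front, its top 73 mm above the bench; side walls 109 mm to each side, 63 mm above the bench
- saddle_left (a point): four dark foam blocks on the drawer's floor that keep the pack from rolling: 14 mm high, 24 mm long (y), 12 mm thick (x), centred 27.5 mm in front of and behind point cradle and 40 mm to each side of it; 43 mm free between front and back blocks, 56 mm free between left and right ones for the fingers. This point: midway between the left two (+y) at the height of their tops
- cabinet: low grey cabinet fixed on the bench, 240 mm deep (x), 260 mm wide (y), 85 mm high, front at -x. Origin at the centre of its underside. When the drawer is shut its saddles are inside; opened by d, the cabinet's front edge is d less 66 mm behind point cradle
- meter: yellow multimeter, 160 x 80 x 36 mm, lying on the bench beyond the mat; bystander. Origin at the centre of its underside
- tape: roll of cream tape, 72 mm across, 24 mm high, lying flat; bystander. Origin at the centre of its underside
- bottle: white bottle with a red cap, 40 mm across, 95 mm high, standing; bystander. Origin at the centre of its underside
- driver: screwdriver with an orange handle, lying on the bench right of the mat, along x; bystander. Origin near its middle on the underside
There are look-alikes about, which are no part of the job. Of the things like the part that bears pack, leave any that is purple or turquoise; of the rest the smaller one is meant.

How it is judged:
By the outcome, as a careful person would: the job done as asked, in the order asked, and still so for the second after the job is handed in, with the robot touching nothing.
It also fails if it takes over 66 s, if anything falls off the work surface, if the arm or the gripper's body presses on something with over 40 N, if the wrist force passes 120 N, or if a joint passes its speed limit or range.

### The arm

A 6-joint arm with a two-finger parallel gripper is mounted at the origin on the work surface. World frame = base frame: x ahead of the robot, y to its left, z up, the work surface at z = 0. Lengths are in mm, angles in degrees, forces in N, time in s.
With the tool pointing down it reaches from about 425 to 950 mm from the base axis. Payload 14.7 kg.
Tool frame: the origin (TCP) lies on the centre line of the jaws, within the pads' length; the fingertips stand 11 mm ahead of it and the grasp point (between the pads) lies 8 mm behind it (manip.tip_extent is the distance from the TCP to the fingertips, in mm); z points along the fingers, y is the line along which they close (so a half turn about z gives the same grasp; the last joint's range is limited). The gripper opens to 85 mm and grips with 20 to 120 N. Pads are 22 mm wide; open, the fingers measure 114 mm over their backs; the gripper's body (76 mm by 85 mm) begins 54 mm behind the grasp point. The pads swing forward as they close: fully open they stand 13 mm farther back than shut.
Start: joints at [-67.93, 27.513, 91.461, -0, 61.026, -2.67], TCP at [272.044, -590.326, 242.297] pointing down, gripper open.
Joint ranges: [-157.49, 157.49], [-46.99, 117.5], [13.45, 153.17], [-89.5, 269.5], [5.16, 153.95], [-167.48, 167.48]. Speed limits (degrees/s): [108.29, 108.29, 136.94, 172.46, 172.46, 172.46].

### API

Orientations are given as [roll, pitch, yaw] about the fixed x, y, z axes, in that order (R = Rz(yaw) Ry(pitch) Rx(roll)).
In Python, from cell import manip, viewer gives the robot as it stands.
- The arm moves only by the tool servo_tool, never from a script. Its argument "increments" is a list of rows, each an object of numbers: "fingers": the opening, from 0 (shut) to 1 (fully open); "dx", "dy", "dz": the shift along the world's x, y, z in m; "roll": the turn about the world's z in rad. In form: [{"fingers": .., "dx": .., "dy": .., "dz": .., "roll": ..}, ...]. A call has 1 to 20 rows; each row shifts and turns the commanded pose from where the row before left it; what a row does not reach is not made up. A row lasts 1/8 s, in which the tool goes at most 62.5 mm and 10.7 degrees, less where a joint would pass 70% of its speed; a pose out of reach is approached as far as the arm can. A call with a gripper value outside its range is refused whole. The fingers move at their own pace and stop on an object; "force" is the grip in N (left out, the last holds). Time passes only in rows, so rows that do not move let the fingers close. It gives the time, the measured TCP pose, the force, the opening and the grip force at its end, in the units of the state.
- manip.state(): the state, without advancing time (a new reading comes with each control period).
- viewer.camera(name): name is "scene" or "side" or "wrist"; returns the picture (400x640x3 uint8, blue, green, red); there is no depth.
- viewer.camera_model(name): a dict with "fx", "fy", "cx", "cy" (pixels), "extrinsics" (4x4, takes a point from camera to world coordinates). Camera axes: x right, y down, z forward; pixel columns grow to the right and rows downward; lengths in mm; the calibration is good to about 2 mm. A picture is of the moment at which its call begins: read the wrist's pose just before it. camera_model takes no time and is no camera call; for the wrist camera it gives the pose at the moment of the call.
- manip.finish_job(): hands the job in; it is judged then, once.
Trained networks look in the newest picture that a camera, given by its name, has taken for a name from the list of things; names that differ only in an ending like _2 or _b are one class to them, and where a whole thing is asked for, a point or a joint stands for the part that bears it (a point fixed in the world has none). Each returns a list of dicts, best first, with "confidence" (0 to 1); they miss things now and then, are a little off and sometimes report something else, mostly with a low value. They report only what shows in the picture. A call takes as long as a camera call. They do not tell look-alikes from the thing itself.
- viewer.find_in(camera, name): "extent" ([left, top, right, bottom] as shares, 0 to 1, of the picture: columns of its width, rows of its height, round what is visible of it).
- viewer.masks_of(camera, name): "region" (400x640 bool, what is visible of it) and "extent" ([left, top, right, bottom] as shares, 0 to 1, of the picture: columns of its width, rows of its height, round what is visible of it).
- viewer.spot_point(camera, name): "at" ([column, row] as shares, 0 to 1, of the picture: columns of its width, rows of its height: a listed point, or the origin of a listed thing).
The state is a dict: "time_s": time; "q": joint angles; "qd": joint speeds; "effort": joint torques, N m; "tool_pos": TCP position; "ee_rot": TCP orientation; "contact_force": force on the tool from outside, world axes, zero at the start; "moment": the same for the moment, N m; "width": finger opening in mm; "gripper_force": force on a finger pad.
Only numpy, scipy, OpenCV 4.12 (cv2) and the standard library are available. Lean on these libraries where they do the work, as an engineer would, in place of code of your own. Each camera call takes 0.05 s, during which the arm holds its last target. There are 200 camera calls.

## Working session

There is one attempt and no reset: what is moved stays moved. The work goes in short steps, Python scripts to look and compute and a tool call to move; the robot and the scene stay as the last step left them, time stands still between calls to the robot, and variables do not carry over. Pictures are saved under pics/ and viewed, at most 10 in all, crops included, and the job is handed in when it is done.

Besides the shell and the picture viewer there is one more tool, called after ">>>" by a JSON object that holds its "op" and its "data". servo_tool: Moves the arm, as the interface text tells. Its arguments: {"type":"object","properties":{"increments":{"type":"array"},"force":{"type":"number"}},"required":["increments"]}

```bash
ls; mkdir -p pics
cat > h.py <<'E'
import numpy as np, cv2
from cell import manip, viewer
def ray(cam,u,v,z,m=None):
    m=m or viewer.camera_model(cam); T=np.array(m["extrinsics"])
    d=T[:3,:3]@np.array([(u-m["cx"])/m["fx"],(v-m["cy"])/m["fy"],1]); o=T[:3,3]
    return (o+d*(z-o[2])/d[2])
def proj(cam,p,m=None):
    m=m or viewer.camera_model(cam); T=np.linalg.inv(np.array(m["extrinsics"]))
    q=T[:3,:3]@np.array(p)+T[:3,3]
    return np.array([m["fx"]*q[0]/q[2]+m["cx"],m["fy"]*q[1]/q[2]+m["cy"]])
E
python3 - <<'E'
from h import *
s=manip.state(); print(s)
for c in ["scene","side"]:
    cv2.imwrite(f"pics/{c}0.png",viewer.camera(c))
    print(c,np.round(np.array(viewer.camera_model(c)["extrinsics"])[:3,3]))
    for n in ["pack","cabinet_drawer0_handle","cabinet","mat","driver","bottle","tape","meter"]:
        for r in viewer.find_in(c,n)[:3]:
            e=np.array(r["extent"])*[640,400,640,400]; print(n,round(r["confidence"],2),np.round(e))
    for n in ["pack","cabinet_drawer0_handle","cradle"]:
        for r in viewer.spot_point(c,n)[:3]:
            print("pt",n,round(r["confidence"],2),np.round(np.array(r["at"])*[640,400],1))
E
```

```text
pics
{'time_s': 0.0, 'q': array([-6.79299177e+01,  2.75492160e+01,  9.14965060e+01, -1.28152641e-03,
        6.10239242e+01, -2.66901743e+00]), 'qd': array([-0.00831094,  0.00236606,  0.02021289,  0.03203483,  0.09906582,
       -0.05345527]), 'effort': array([ 2.23351548e-03, -9.50625587e+01, -4.30173111e+01, -7.32348394e-05,
        1.23892492e-02, -5.34638855e-05]), 'tool_pos': array([ 271.88339535, -589.95034175,  241.6616836 ]), 'ee_rot': array([-1.79930377e+02, -2.12403049e-03,  2.47397199e+01]), 'contact_force': array([-0.03013874,  0.76946064,  0.44964062]), 'moment': array([-0.00101514,  0.07599468, -0.00369441]), 'gripper_force': 0.0, 'width': 85.54658287843432}
scene [1597. -381. 1022.]
pack 0.95 [293. 189. 324. 227.]
pack 0.88 [380. 121. 416. 157.]
pack 0.61 [187. 165. 217. 194.]
cabinet_drawer0_handle 0.93 [388. 179. 466. 218.]
cabinet 0.83 [388. 179. 524. 279.]
mat 0.81 [235. 175. 374. 258.]
driver 0.65 [180. 205. 198. 258.]
bottle 0.8 [254. 242. 273. 277.]
tape 0.37 [387. 179. 526. 284.]
tape 0.35 [391. 176. 465. 214.]
meter 0.74 [299. 236. 344. 298.]
pt pack 0.81 [255.7 153.9]
pt pack 0.76 [310.  206.5]
pt pack 0.7 [396.4 136.8]
pt cabinet_drawer0_handle 0.71 [422.5 187.9]
side [  -2.  480. 1086.]
pack 0.86 [326. 169. 342. 209.]
pack 0.72 [278. 304. 338. 355.]
cabinet_drawer0_handle 0.67 [198. 204. 266. 282.]
cabinet 0.61 [131. 166. 264. 283.]
cabinet 0.49 [194. 205. 265. 283.]
mat 0.87 [270. 143. 389. 254.]
bottle 0.77 [317. 115. 332. 141.]
tape 0.65 [235. 168. 256. 188.]
tape 0.46 [196. 205. 261. 285.]
meter 0.85 [267. 131. 318. 173.]
meter 0.65 [236. 167. 259. 189.]
meter 0.26 [198. 205. 267. 285.]
pt pack 0.85 [307.7 329.1]
pt pack 0.83 [336.1 184.6]
pt pack 0.5 [340.8 189.2]
pt cabinet_drawer0_handle 0.87 [246.9 248.4]
```

Run:
```python
import cv2,numpy as np
a=cv2.imread("pics/scene0.png");b=cv2.imread("pics/side0.png")
x=cv2.resize(a[105:305,160:560],(800,400),interpolation=cv2.INTER_CUBIC)
cv2.imwrite("pics/s1.png",x)
y=cv2.resize(b[100:370,120:480],(800,600),interpolation=cv2.INTER_CUBIC)
cv2.imwrite("pics/s2.png",y)
```

```text
(no output)
```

View pics/s1.png

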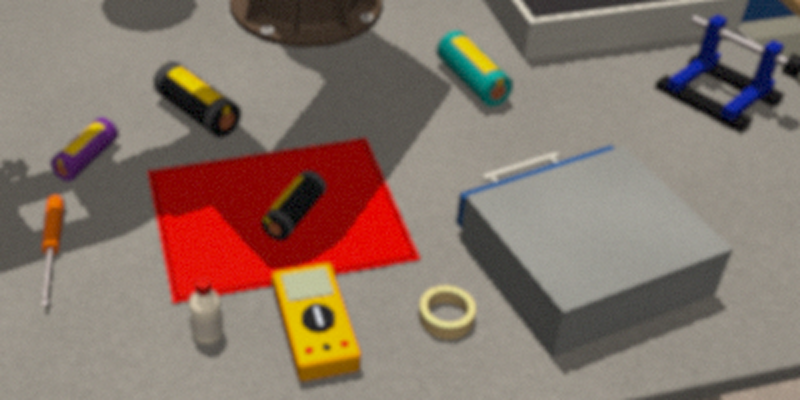

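View pics/s2.png

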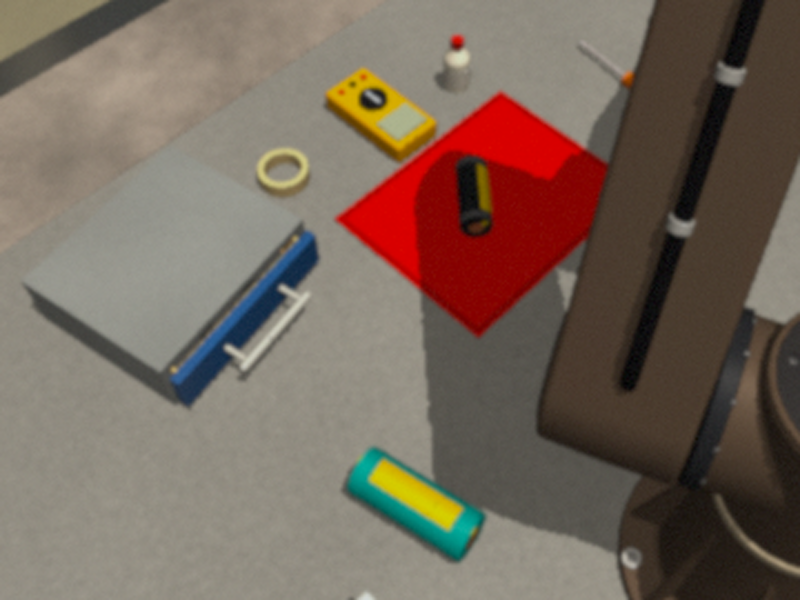

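In the scene crop, the candidates for the pack (full-image pixels) are:
- **Small black one on the red mat:** (307,207)
- **Larger black one off the mat:** (258,154)
- **Purple:** (202,179)
- **Turquoise:** (397,138)

I choose the black one on the mat. The handle bar ends are at about (402,193) and (438,183) in the scene view, and (229,267) and (259,233) in the side view.

Run:
```python
from h import *
print("pack scene",ray("scene",308,207,26),"side",ray("side",336,188,26))
for c,pts in {"scene":[(402.5,193),(438.5,183),(422.5,187.9)],"side":[(229.4,267.4),(258.6,232.8),(246.9,248.4)]}.items():
    for p in pts: print(c,np.round(ray(c,*p,47)))
for c in ["scene","side"]:
    viewer.camera(c)
    for r in viewer.masks_of(c,"pack"):
        m=r["region"].astype(np.uint8); ys,xs=np.nonzero(m)
        if abs(xs.mean()-(308 if c=="scene" else 335))>15: continue
        p=np.array([ray(c,x,y,26,viewer.camera_model(c)) for x,y in zip(xs,ys)])[:,:2]
        w,v=np.linalg.eigh(np.cov(p.T)); print(c,len(xs),p.mean(0),np.degrees(np.arctan2(v[1,1],v[0,1])),np.sqrt(12*w))
    for r in viewer.masks_of(c,"mat")[:1]:
        e=cv2.boxPoints(cv2.minAreaRect(np.argwhere(r["region"])[:,::-1].astype(np.float32)))
        q=cv2.approxPolyDP(cv2.convexHull(np.argwhere(r["region"])[:,::-1].astype(np.int32)),6,True)[:,0]
        print("mat",[np.round(ray(c,*x,4)[:2]) for x in q])
T=np.array(viewer.camera_model("wrist")["extrinsics"]);print(T.round(2),viewer.camera_model("wrist")["fx"])
```

```text
pack scene [ 551.38061931 -144.09885873   26.        ] side [ 543.23103357 -151.23685388   26.        ]
scene [577. 126.  47.]
scene [560. 245.  47.]
scene [570. 191.  47.]
side [551. 250.  47.]
side [578. 126.  47.]
side [563. 181.  47.]
scene 575 [ 549.37626408 -146.97479842] 140.6372389659797 [ 47.26165518 138.42902987]
mat [array([671.,  -1.]), array([ 671., -337.]), array([ 410., -337.]), array([401.,  -1.])]
side 429 [ 551.08295197 -143.70208007] 135.78896859047526 [ 38.10874867 130.26559108]
mat [array([ 463., -328.]), array([ 404., -210.]), array([405.,   4.]), array([665.,   3.]), array([ 672., -325.])]
[[ 4.2000e-01 -8.7000e-01 -2.5000e-01  3.3443e+02]
 [-9.1000e-01 -4.0000e-01 -1.2000e-01 -5.6152e+02]
 [ 0.0000e+00  2.7000e-01 -9.6000e-01  3.7403e+02]
 [ 0.0000e+00  0.0000e+00  0.0000e+00  1.0000e+00]] 344.7124939008957
```

>>> {"op": "servo_tool", "data": {"increments": [{"dx": 0.012,"dy": 0.02,"roll": 0.1},{"dx": 0.024,"dy": 0.0385,"roll": 0.18},{"dx": 0.024,"dy": 0.0385,"roll": 0.18},{"dx": 0.024,"dy": 0.0385,"roll": 0.18},{"dx": 0.024,"dy": 0.0385,"roll": 0.18},{"dx": 0.024,"dy": 0.0385,"roll": 0.18},{"dx": 0.024,"dy": 0.0385,"roll": 0.18},{"dx": 0.024,"dy": 0.0385,"dz": -0.015,"roll": 0.18},{"dx": 0.024,"dy": 0.0385,"dz": -0.015,"roll": 0.18},{"dx": 0.024,"dy": 0.0385,"dz": -0.015,"roll": 0.18},{"dx": 0.024,"dy": 0.0385,"dz": -0.015,"roll": 0.18},{"dx": 0.026,"dy": 0.04,"roll": 0.08},{},{}]}}

```text
validation failed for argument at $.in...
```

```bash
cat > w.py <<'E'
from h import *
import sys
s=manip.state(); print(s["time_s"],s["tool_pos"].round(1),s["ee_rot"].round(1),s["contact_force"].round(1),s["width"])
m=viewer.camera_model("wrist"); im=viewer.camera("wrist"); cv2.imwrite(f"pics/{sys.argv[1]}.png",im)
T=np.array(m["extrinsics"]); c=T[:3,3]
def fitcyl(region,z0,x0):
    # fit centre x,y and yaw of a cylinder silhouette to mask by moments of projected hull
    from scipy.optimize import minimize
    def sil(p):
        x,y,a=p; ax=np.array([np.cos(a),np.sin(a),0]);n=np.array([-np.sin(a),np.cos(a),0]);t=np.linspace(0,2*np.pi,40)
        pts=[np.array([x,y,z0])+e*55*ax+22*(np.cos(k)*n+np.sin(k)*np.array([0,0,1])) for e in(-1,1) for k in t]
        q=np.array([proj("wrist",k,m) for k in pts]).astype(np.float32)
        o=np.zeros((400,640),np.uint8); cv2.fillConvexPoly(o,np.round(cv2.convexHull(q)*16).astype(np.int32),1,shift=4); return o>0
    def cost(p): o=sil(p); return -(o&region).sum()/(o|region).sum()
    r=minimize(cost,x0,method="Nelder-Mead",options=dict(initial_simplex=[x0]+[list(np.array(x0)+d) for d in ([8,0,0],[0,8,0],[0,0,.1])],xatol=.05,fatol=1e-4))
    return r.x,-r.fun
def labels(z0,p):
    # yellow pixels hit on cylinder -> mean roll angle of label from vertical about axis
    x,y,a=p; ax=np.array([np.cos(a),np.sin(a),0]);n=np.array([-np.sin(a),np.cos(a),0]);up=np.array([0,0,1.])
    h=cv2.cvtColor(im,cv2.COLOR_BGR2HSV); ye=(h[...,0]>18)&(h[...,0]<36)&(h[...,1]>130)&(h[...,2]>50)
    out=[]
    for v,u in np.argwhere(ye):
        d=T[:3,:3]@np.array([(u-m["cx"])/m["fx"],(v-m["cy"])/m["fy"],1]); o=c-np.array([x,y,z0])
        D=np.array([d@n,d@up]);O=np.array([o@n,o@up]);A=D@D;B=O@D;C=O@O-484
        if B*B<A*C: continue
        t=(-B-np.sqrt(B*B-A*C))/A; h_=O+t*D; l=(o+t*d)@ax
        if abs(l)<42: out.append((np.degrees(np.arctan2(h_[0],h_[1])),l))
    out=np.array(out); 
    if len(out)<10: print("no label",len(out)); return
    lo=np.percentile(out[:,0],[3,50,97]).round(1)
    print("label angle pcts (+ toward n)",lo,"n=",n.round(2),"px",len(out),"len",np.percentile(out[:,1],[2,98]).round())
def run(z0,x0):
    for r in viewer.masks_of("wrist","pack")[:2]:
        p,f=fitcyl(r["region"],z0,list(x0)); print(round(r["confidence"],2),"pack",p[:2].round(1),np.degrees(p[2]).round(1),"iou",round(f,3)); 
        if f>.6: labels(z0,p)
if __name__=="__main__": run(26,[float(sys.argv[2]),float(sys.argv[3]),np.radians(float(sys.argv[4]))])
E
python3 w.py w1 550 -145 138
```

```text
1.5 [ 272.  -590.3  242.3] [-180.     0.    24.7] [ 0.7 -1.1  0.7] 85.62824758212119
0.93 pack [ 550. -145.] 138.0 iou -0.0
0.71 pack [ 550. -145.] 138.0 iou -0.0
```

View pics/w1.png

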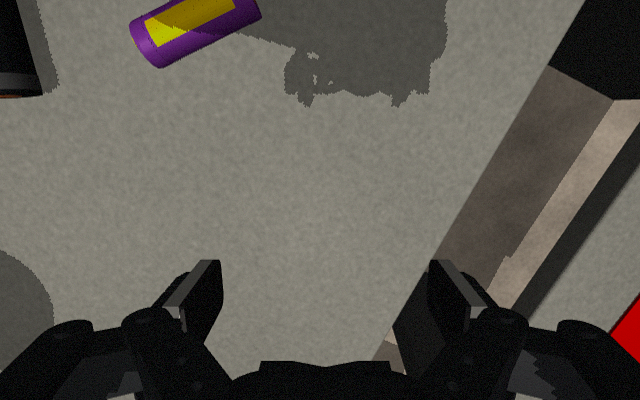

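The picture shows the start view (purple look-alike at (195,30)), because the move was refused. I'll resend it with every key written out.

>>> {"op": "servo_tool", "data": {"increments": [{"fingers": 1,"dx": 0.012,"dy": 0.02,"dz": 0,"roll": 0.1},{"fingers": 1,"dx": 0.024,"dy": 0.0385,"dz": 0,"roll": 0.18},{"fingers": 1,"dx": 0.024,"dy": 0.0385,"dz": 0,"roll": 0.18},{"fingers": 1,"dx": 0.024,"dy": 0.0385,"dz": 0,"roll": 0.18},{"fingers": 1,"dx": 0.024,"dy": 0.0385,"dz": 0,"roll": 0.18},{"fingers": 1,"dx": 0.024,"dy": 0.0385,"dz": 0,"roll": 0.18},{"fingers": 1,"dx": 0.024,"dy": 0.0385,"dz": 0,"roll": 0.18},{"fingers": 1,"dx": 0.024,"dy": 0.0385,"dz": -0.015,"roll": 0.18},{"fingers": 1,"dx": 0.024,"dy": 0.0385,"dz": -0.015,"roll": 0.18},{"fingers": 1,"dx": 0.024,"dy": 0.0385,"dz": -0.015,"roll": 0.18},{"fingers": 1,"dx": 0.024,"dy": 0.0385,"dz": -0.015,"roll": 0.18},{"fingers": 1,"dx": 0.026,"dy": 0.04,"dz": 0,"roll": 0.08},{"fingers": 1,"dx": 0,"dy": 0,"dz": 0,"roll": 0},{"fingers": 1,"dx": 0,"dy": 0,"dz": 0,"roll": 0}], "force": 20}}

```text
time_s: 3.35
tool_pos: [549.9, -145.4, 182.2]
ee_rot: [-180.0, -0.0, 138.2]
contact_force: [-0.2, -0.4, -0.5]
width: 85.6
gripper_force: 0.0
```

```bash
python3 w.py w2 550 -145 138
```

```text
3.35 [ 549.9 -145.4  182.2] [-180.    -0.   138.2] [-0.2 -0.4 -0.5] 85.62796799224776
0.97 pack [ 550. -145.] 138.0 iou -0.0
0.68 pack [ 550.5 -146.5] 137.4 iou 0.981
label angle pcts (+ toward n) [17.7 38.7 72.7] n= [-0.68 -0.74  0.  ] px 1662 len [-38.  38.]
```

View pics/w2.png

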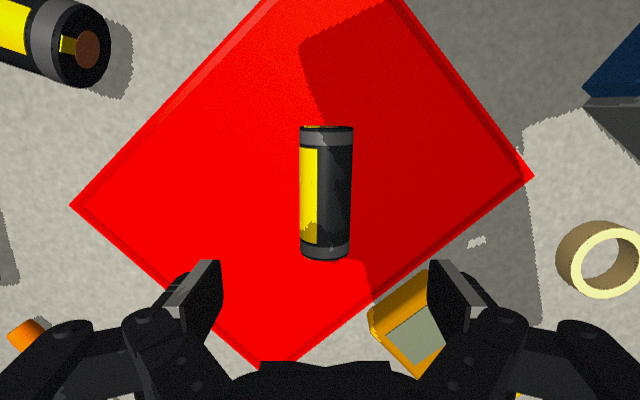

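The pack is at (326,195) in this picture, with its label on the left side, about 46° off vertical. The rolling distance is therefore about 17.7 mm along (+0.677, +0.736). I'll straddle it, narrow the jaws to about 50 mm and push slowly.

>>> {"op": "servo_tool", "data": {"increments": [{"fingers": 1,"dx": 0.0006,"dy": -0.0011,"dz": -0.04,"roll": -0.014},{"fingers": 1,"dx": 0,"dy": 0,"dz": -0.045,"roll": 0},{"fingers": 1,"dx": 0,"dy": 0,"dz": -0.045,"roll": 0},{"fingers": 0.59,"dx": 0,"dy": 0,"dz": -0.032,"roll": 0},{"fingers": 0.59,"dx": 0,"dy": 0,"dz": 0,"roll": 0},{"fingers": 0.59,"dx": 0,"dy": 0,"dz": 0,"roll": 0},{"fingers": 0.59,"dx": 0,"dy": 0,"dz": 0,"roll": 0},{"fingers": 0.59,"dx": 0,"dy": 0,"dz": 0,"roll": 0}]}}

```text
time_s: 4.45
tool_pos: [551.3, -146.7, 21.5]
ee_rot: [180.0, 0.1, 137.4]
contact_force: [-0.3, -0.1, -0.1]
width: 50.5
gripper_force: 0.0
```

>>> {"op": "servo_tool", "data": {"increments": [{"fingers": 0.59,"dx": 0.0017,"dy": 0.00185,"dz": 0,"roll": 0},{"fingers": 0.59,"dx": 0.0017,"dy": 0.00185,"dz": 0,"roll": 0},{"fingers": 0.59,"dx": 0.0017,"dy": 0.00185,"dz": 0,"roll": 0},{"fingers": 0.59,"dx": 0.0017,"dy": 0.00185,"dz": 0,"roll": 0},{"fingers": 0.59,"dx": 0.0017,"dy": 0.00185,"dz": 0,"roll": 0},{"fingers": 0.59,"dx": 0.0017,"dy": 0.00185,"dz": 0,"roll": 0},{"fingers": 0.59,"dx": 0.0017,"dy": 0.00185,"dz": 0,"roll": 0},{"fingers": 0.59,"dx": 0.0014,"dy": 0.0015,"dz": 0,"roll": 0},{"fingers": 0.59,"dx": 0.0007,"dy": 0.0008,"dz": 0,"roll": 0},{"fingers": 0.59,"dx": 0,"dy": 0,"dz": 0,"roll": 0},{"fingers": 0.59,"dx": 0,"dy": 0,"dz": 0,"roll": 0}]}}

```text
time_s: 5.82
tool_pos: [564.6, -131.2, 20.3]
ee_rot: [-180.0, -0.0, 137.4]
contact_force: [0.3, 0.1, -0.6]
width: 50.3
gripper_force: 0.0
```

>>> {"op": "servo_tool", "data": {"increments": [{"fingers": 0.59,"dx": -0.0021,"dy": -0.0022,"dz": 0,"roll": 0},{"fingers": 1,"dx": 0,"dy": 0,"dz": 0,"roll": 0},{"fingers": 1,"dx": 0,"dy": 0,"dz": 0,"roll": 0},{"fingers": 1,"dx": 0,"dy": 0,"dz": 0.05,"roll": 0},{"fingers": 1,"dx": 0,"dy": 0,"dz": 0.06,"roll": 0},{"fingers": 1,"dx": 0,"dy": 0,"dz": 0.05,"roll": 0},{"fingers": 1,"dx": 0,"dy": 0,"dz": 0,"roll": 0},{"fingers": 1,"dx": 0,"dy": 0,"dz": 0,"roll": 0}]}}

```text
time_s: 6.82
tool_pos: [562.3, -133.3, 180.1]
ee_rot: [-180.0, -0.0, 137.4]
contact_force: [-0.7, -0.3, 0.3]
width: 85.2
gripper_force: 0.0
```

```bash
python3 w.py w3 562 -134 138
```

```text
6.825 [ 562.3 -133.3  180.1] [-180.    -0.   137.4] [-0.7 -0.3  0.3] 85.18064021875995
0.84 pack [ 562. -134.] 138.0 iou -0.0
0.72 pack [ 561.8 -133.9] 137.3 iou 0.959
label angle pcts (+ toward n) [-27.1   1.1  31.6] n= [-0.68 -0.74  0.  ] px 2769 len [-38.  38.]
```

View pics/w3.png

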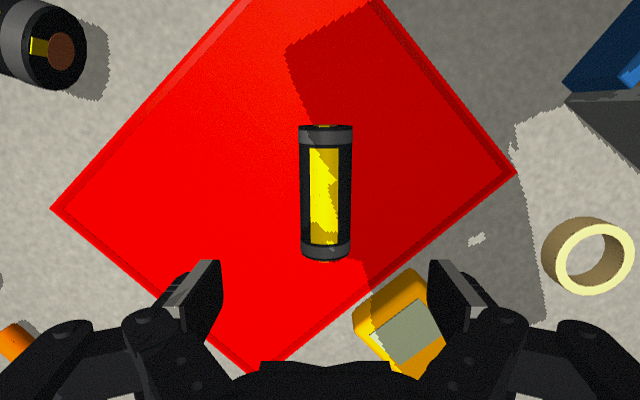

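Run:
```python
from h import *
m=viewer.camera_model("wrist"); print(m["cx"],m["cy"],np.array(m["extrinsics"]).round(2))
p=np.array([561.8,-133.9,26]); a=np.radians(137.3); n=np.array([-np.sin(a),np.cos(a),0]);ax=np.array([np.cos(a),np.sin(a),0])
print([proj("wrist",p+x,m).round(1) for x in (0*n,-22*n,22*n,[0,0,22],55*ax,-55*ax)])
im=cv2.imread("pics/w3.png")
for r in (165,195,225): print(r,[tuple(int(k) for k in im[r,c]) for c in list(range(296,314,1))+list(range(334,357))])
```

```text
324.56202618115753 204.19560072441993 [[ 6.8000e-01  7.1000e-01  2.0000e-01  5.1088e+02]
 [ 7.4000e-01 -6.5000e-01 -1.9000e-01 -8.6550e+01]
 [-0.0000e+00  2.7000e-01 -9.6000e-01  3.1093e+02]
 [ 0.0000e+00  0.0000e+00  0.0000e+00  1.0000e+00]]
[array([325. , 192.1]), array([350.9, 192.1]), array([299.1, 192. ]), array([325. , 198.7]), array([325.2, 125.8]), array([324.9, 251.9])]
165 [(0, 2, 247), (0, 2, 249), (0, 2, 255), (18, 17, 68), (22, 25, 8), (21, 29, 26), (32, 28, 25), (33, 31, 30), (30, 27, 29), (39, 37, 34), (30, 31, 23), (41, 37, 40), (35, 25, 26), (28, 77, 81), (0, 240, 255), (0, 233, 246), (0, 231, 244), (0, 234, 243), (0, 154, 185), (0, 150, 180), (0, 148, 182), (0, 157, 192), (7, 86, 101), (25, 25, 22), (28, 24, 17), (23, 16, 22), (17, 15, 12), (20, 18, 17), (17, 22, 16), (10, 12, 8), (29, 26, 21), (13, 14, 10), (12, 13, 9), (20, 20, 8), (3, 3, 5), (13, 14, 44), (0, 0, 189), (0, 0, 186), (0, 0, 186), (0, 0, 182), (0, 0, 185)]
195 [(0, 0, 246), (0, 0, 247), (0, 0, 251), (0, 0, 221), (26, 24, 49), (26, 27, 18), (28, 28, 24), (31, 25, 24), (29, 30, 25), (33, 35, 32), (30, 
[... 298 characters left out ...]
, 14, 15), (21, 28, 17), (11, 16, 10), (15, 19, 0), (0, 8, 194), (0, 0, 184), (0, 0, 182), (0, 0, 183), (0, 0, 181), (0, 0, 180)]
225 [(0, 0, 246), (0, 0, 245), (0, 0, 249), (0, 0, 255), (25, 27, 104), (31, 32, 20), (29, 28, 19), (33, 26, 22), (33, 36, 35), (35, 34, 33), (29, 31, 30), (44, 42, 37), (32, 27, 31), (19, 8, 4), (0, 74, 90), (0, 140, 176), (0, 145, 176), (0, 138, 166), (0, 226, 244), (0, 223, 244), (0, 227, 249), (0, 189, 223), (36, 48, 54), (29, 26, 23), (32, 28, 23), (28, 23, 26), (28, 21, 28), (20, 12, 11), (20, 20, 20), (23, 18, 19), (26, 20, 21), (22, 17, 17), (24, 23, 22), (15, 17, 4), (6, 7, 92), (0, 0, 187), (0, 0, 183), (0, 0, 179), (0, 0, 179), (0, 0, 182), (0, 0, 182)]
```

The label runs from column 310 to 338 and the pack from 300 to 351, so the label is up within about 3°, and the pack is at rest. Now the drawer.

>>> {"op": "servo_tool", "data": {"increments": [{"fingers": 1,"dx": 0,"dy": 0.02,"dz": 0,"roll": -0.053},{"fingers": 1,"dx": 0,"dy": 0.044,"dz": 0,"roll": -0.1},{"fingers": 1,"dx": 0,"dy": 0.05,"dz": 0,"roll": -0.1},{"fingers": 1,"dx": 0,"dy": 0.05,"dz": 0,"roll": -0.1},{"fingers": 1,"dx": 0,"dy": 0.05,"dz": 0,"roll": -0.1},{"fingers": 0.35,"dx": 0,"dy": 0.05,"dz": 0,"roll": -0.1},{"fingers": 0.35,"dx": 0.003,"dy": 0.036,"dz": 0,"roll": -0.1},{"fingers": 0.35,"dx": 0.003,"dy": 0.02,"dz": 0,"roll": 0},{"fingers": 0.35,"dx": 0,"dy": 0,"dz": 0,"roll": 0},{"fingers": 0.35,"dx": 0,"dy": 0,"dz": 0,"roll": 0}]}}

```text
time_s: 8.18
tool_pos: [568.3, 185.6, 179.7]
ee_rot: [-179.9, 0.0, 100.0]
contact_force: [0.6, 0.1, -0.3]
width: 30.0
gripper_force: 0.0
```

Run:
```python
from h import *
s=manip.state(); print(s["time_s"],s["tool_pos"],s["ee_rot"],s["width"])
m=viewer.camera_model("wrist");im=viewer.camera("wrist");cv2.imwrite("pics/w4.png",im)
print("tcp-axis px",proj("wrist",[*s["tool_pos"][:2],47],m))
for r in viewer.spot_point("wrist","cabinet_drawer0_handle"): 
    q=np.array(r["at"])*[640,400]; print(r["confidence"],q,ray("wrist",*q,47,m))
h=cv2.cvtColor(im,cv2.COLOR_BGR2HSV)
```

```text
8.175 [568.27673143 185.59795429 179.73370862] [-1.79932188e+02  2.18627697e-02  1.00014002e+02] 29.968331586556847
tcp-axis px [325.51888972 196.53952556]
0.82 [323.392 199.32 ] [567.01242993 183.05491217  47.        ]
```

View pics/w4.png

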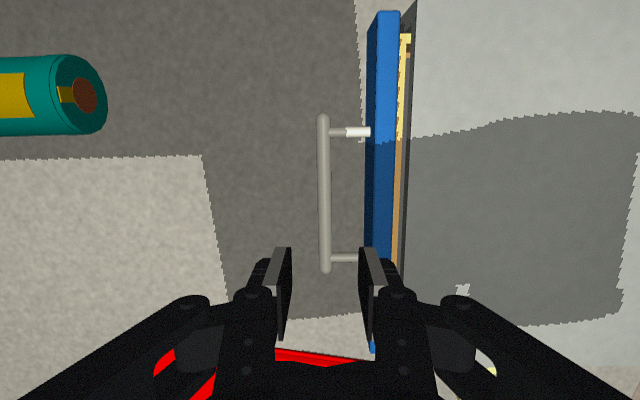

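The handle bar runs from (323,113) to (325,272), centred under the TCP (325,196), and the cabinet yaw is about 10.5°. I'll descend and grip the bar.

>>> {"op": "servo_tool", "data": {"increments": [{"fingers": 0.35,"dx": -0.0005,"dy": 0,"dz": -0.045,"roll": 0.01},{"fingers": 0.35,"dx": 0,"dy": 0,"dz": -0.045,"roll": 0},{"fingers": 0.35,"dx": 0,"dy": 0,"dz": -0.03,"roll": 0},{"fingers": 0.35,"dx": 0,"dy": 0,"dz": -0.02,"roll": 0},{"fingers": 0,"dx": 0,"dy": 0,"dz": 0,"roll": 0},{"fingers": 0,"dx": 0,"dy": 0,"dz": 0,"roll": 0},{"fingers": 0,"dx": 0,"dy": 0,"dz": 0,"roll": 0},{"fingers": 0,"dx": 0,"dy": 0,"dz": 0,"roll": 0}], "force": 40}}

```text
time_s: 9.28
tool_pos: [568.8, 185.8, 40.8]
ee_rot: [179.9, 0.0, 100.5]
contact_force: [0.8, -3.1, 6.5]
width: 9.3
gripper_force: 39.1
```

>>> {"op": "servo_tool", "data": {"increments": [{"fingers": 0,"dx": -0.0049,"dy": -0.0009,"dz": 0,"roll": 0},{"fingers": 0,"dx": -0.0098,"dy": -0.0018,"dz": 0,"roll": 0},{"fingers": 0,"dx": -0.0147,"dy": -0.0027,"dz": 0,"roll": 0},{"fingers": 0,"dx": -0.0147,"dy": -0.0027,"dz": 0,"roll": 0},{"fingers": 0,"dx": -0.0147,"dy": -0.0027,"dz": 0,"roll": 0},{"fingers": 0,"dx": -0.0147,"dy": -0.0027,"dz": 0,"roll": 0},{"fingers": 0,"dx": -0.0147,"dy": -0.0027,"dz": 0,"roll": 0},{"fingers": 0,"dx": -0.0147,"dy": -0.0027,"dz": 0,"roll": 0},{"fingers": 0,"dx": -0.0147,"dy": -0.0027,"dz": 0,"roll": 0},{"fingers": 0,"dx": -0.0147,"dy": -0.0027,"dz": 0,"roll": 0},{"fingers": 0,"dx": -0.0098,"dy": -0.0018,"dz": 0,"roll": 0},{"fingers": 0,"dx": -0.0059,"dy": -0.0011,"dz": 0,"roll": 0},{"fingers": 0,"dx": -0.003,"dy": -0.0005,"dz": 0,"roll": 0},{"fingers": 0,"dx": 0,"dy": 0,"dz": 0,"roll": 0},{"fingers": 0,"dx": 0,"dy": 0,"dz": 0,"roll": 0}]}}

```text
time_s: 11.15
tool_pos: [416.7, 156.8, 40.7]
ee_rot: [-179.9, 0.1, 100.5]
contact_force: [6.0, -36.7, 16.6]
width: 9.6
gripper_force: 40.3
```

>>> {"op": "servo_tool", "data": {"increments": [{"fingers": 0,"dx": 0,"dy": -0.0015,"dz": -0.001,"roll": 0},{"fingers": 0.35,"dx": 0,"dy": 0,"dz": 0,"roll": 0},{"fingers": 0.35,"dx": 0,"dy": 0,"dz": 0,"roll": 0},{"fingers": 0.35,"dx": 0,"dy": 0,"dz": 0,"roll": 0},{"fingers": 0.35,"dx": 0,"dy": 0,"dz": 0.02,"roll": 0},{"fingers": 0.35,"dx": 0.02,"dy": 0,"dz": 0.045,"roll": 0},{"fingers": 0.35,"dx": 0.04,"dy": 0.005,"dz": 0.045,"roll": 0},{"fingers": 0.35,"dx": 0.04,"dy": 0.005,"dz": 0.04,"roll": 0},{"fingers": 0.35,"dx": 0.014,"dy": 0.01,"dz": 0.04,"roll": 0},{"fingers": 0.35,"dx": 0,"dy": 0,"dz": 0,"roll": 0},{"fingers": 0.35,"dx": 0,"dy": 0,"dz": 0,"roll": 0}]}}

```text
time_s: 12.52
tool_pos: [530.1, 177.2, 228.5]
ee_rot: [-179.9, 0.0, 100.6]
contact_force: [0.1, -0.4, -0.5]
width: 29.6
gripper_force: 0.0
```

Run:
```python
from h import *
s=manip.state(); print(s["time_s"],s["tool_pos"],s["ee_rot"],s["contact_force"])
m=viewer.camera_model("wrist");im=viewer.camera("wrist");cv2.imwrite("pics/w5.png",im)
for n,z in (("cabinet_drawer0_handle",47),("cradle",22),("saddle_left",36)):
  for r in viewer.spot_point("wrist",n)[:2]: 
    q=np.array(r["at"])*[640,400]; print(n,r["confidence"],q,ray("wrist",*q,z,m))
```

```text
12.525 [530.14516989 177.242231   228.4624092 ] [-1.79920486e+02  7.88974447e-03  1.00556364e+02] [ 0.11433392 -0.41985549 -0.53623253]
cabinet_drawer0_handle 0.77 [204.608 183.88 ] [419.73954135 155.99779546  47.        ]
cradle 0.87 [329.024 172.   ] [532.48682425 183.74934356  22.        ]
saddle_left 0.83 [329.216 136.6  ] [525.822334   218.94218108  36.        ]
```

View pics/w5.png

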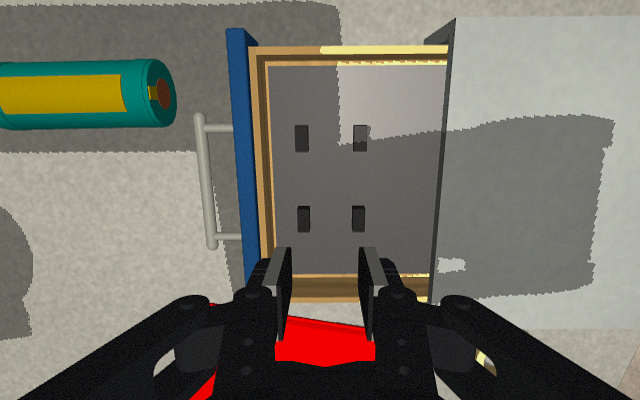

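The drawer is open. The four saddle blocks are at about (302,138), (360,138), (304,218) and (358,218).

Run:
```python
from h import *
m=viewer.camera_model("wrist");im=cv2.imread("pics/w5.png")
g=cv2.GaussianBlur(im,(3,3),0).max(2)
b=(g<62).astype(np.uint8); b[:110]=0;b[240:]=0;b[:,:280]=0;b[:,380:]=0
n,l,st,c=cv2.connectedComponentsWithStats(b)
P=[]
for i in range(1,n):
    if st[i,4]>100: q=ray("wrist",*c[i],30,m); P.append(q[:2]); print(st[i],c[i].round(1),q.round(1))
P=np.array(P);print(P.mean(0))
h=ray("wrist",199.5,116,47,m),ray("wrist",211.5,246,47,m); d=h[0]-h[1]; print(h,np.degrees(np.arctan2(d[1],d[0])))
```

```text
[295 125  14  27 333] [301.3 138.1] [500.2 212.2  30. ]
[353 141  14  10 121] [359.4 146. ] [555.6 215.   30. ]
[352 205  13  27 337] [357.9 218.3] [569.4 144.1  30. ]
[297 206  13  26 317] [303.4 218.3] [515.4 133.9  30. ]
[535.12137461 176.29450446]
(array([409.72068073, 216.28802489,  47.        ]), array([431.82896205,  94.95739563,  47.        ])) 100.32686284817514
```

Two independent estimates of the cradle agree: (534.8,178.2) from the blocks and (534.8,176.8) from the handle, with the drawer yaw at 10.7°. Now back to grasp the pack.

>>> {"op": "servo_tool", "data": {"increments": [{"fingers": 0.35,"dx": 0.0024,"dy": -0.02,"dz": 0,"roll": 0.061},{"fingers": 1,"dx": 0.005,"dy": -0.05,"dz": 0,"roll": 0.1},{"fingers": 1,"dx": 0.005,"dy": -0.05,"dz": 0,"roll": 0.1},{"fingers": 1,"dx": 0.005,"dy": -0.05,"dz": -0.01,"roll": 0.1},{"fingers": 1,"dx": 0.005,"dy": -0.05,"dz": -0.02,"roll": 0.1},{"fingers": 1,"dx": 0.005,"dy": -0.05,"dz": -0.0185,"roll": 0.1},{"fingers": 1,"dx": 0.005,"dy": -0.0403,"dz": 0,"roll": 0.08},{"fingers": 1,"dx": 0,"dy": 0,"dz": 0,"roll": 0},{"fingers": 1,"dx": 0,"dy": 0,"dz": 0,"roll": 0}], "force": 30}}

```text
time_s: 13.85
tool_pos: [562.9, -132.5, 180.3]
ee_rot: [-180.0, -0.1, 137.2]
contact_force: [-0.9, -0.3, 0.6]
width: 85.5
gripper_force: 0.0
```

```bash
python3 w.py w6 562 -133.7 137.4
```

```text
13.85 [ 562.9 -132.5  180.3] [-1.800e+02 -1.000e-01  1.372e+02] [-0.9 -0.3  0.6] 85.54561485725257
0.93 pack [ 562.3 -134.2] 137.5 iou 0.971
label angle pcts (+ toward n) [-26.8   2.4  31.8] n= [-0.68 -0.74  0.  ] px 2753 len [-37.  39.]
```

>>> {"op": "servo_tool", "data": {"increments": [{"fingers": 1,"dx": -0.0003,"dy": -0.0007,"dz": -0.045,"roll": 0.002},{"fingers": 1,"dx": 0,"dy": 0,"dz": -0.05,"roll": 0},{"fingers": 1,"dx": 0,"dy": 0,"dz": -0.045,"roll": 0},{"fingers": 0.57,"dx": 0,"dy": 0,"dz": -0.021,"roll": 0},{"fingers": 0.57,"dx": 0,"dy": 0,"dz": 0,"roll": 0},{"fingers": 0.57,"dx": 0,"dy": 0,"dz": 0,"roll": 0},{"fingers": 0.57,"dx": 0,"dy": 0,"dz": 0,"roll": 0},{"fingers": 0.4,"dx": 0,"dy": 0,"dz": 0,"roll": 0},{"fingers": 0.3,"dx": 0,"dy": 0,"dz": 0,"roll": 0},{"fingers": 0,"dx": 0,"dy": 0,"dz": 0,"roll": 0},{"fingers": 0,"dx": 0,"dy": 0,"dz": 0,"roll": 0},{"fingers": 0,"dx": 0,"dy": 0,"dz": 0,"roll": 0}]}}

```text
time_s: 15.45
tool_pos: [564.0, -133.6, 21.2]
ee_rot: [179.9, 0.1, 137.4]
contact_force: [-0.3, 3.4, 8.8]
width: 43.3
gripper_force: 29.2
```

>>> {"op": "servo_tool", "data": {"increments": [{"fingers": 0,"dx": 0,"dy": 0,"dz": 0.015,"roll": 0},{"fingers": 0,"dx": 0,"dy": 0,"dz": 0.045,"roll": 0},{"fingers": 0,"dx": 0,"dy": 0,"dz": 0.05,"roll": 0},{"fingers": 0,"dx": 0,"dy": 0.02,"dz": 0.05,"roll": -0.041},{"fingers": 0,"dx": -0.005,"dy": 0.04,"dz": 0.02,"roll": -0.1},{"fingers": 0,"dx": -0.005,"dy": 0.05,"dz": 0,"roll": -0.1},{"fingers": 0,"dx": -0.005,"dy": 0.05,"dz": 0,"roll": -0.1},{"fingers": 0,"dx": -0.005,"dy": 0.05,"dz": 0,"roll": -0.1},{"fingers": 0,"dx": -0.005,"dy": 0.05,"dz": 0,"roll": -0.1},{"fingers": 0,"dx": -0.0035,"dy": 0.036,"dz": 0,"roll": -0.1},{"fingers": 0,"dx": 0,"dy": 0.015,"dz": 0,"roll": 0},{"fingers": 0,"dx": 0,"dy": 0,"dz": 0,"roll": 0},{"fingers": 0,"dx": 0,"dy": 0,"dz": 0,"roll": 0}]}}

```text
time_s: 17.08
tool_pos: [534.7, 176.5, 200.1]
ee_rot: [180.0, 0.0, 100.7]
contact_force: [-0.4, -1.2, -3.2]
width: 42.9
gripper_force: 31.9
```

Run:
```python
from h import *
s=manip.state(); print(s["time_s"],s["tool_pos"],s["ee_rot"],s["contact_force"],s["width"])
m=viewer.camera_model("wrist");im=viewer.camera("wrist");cv2.imwrite("pics/w7.png",im)
print(proj("wrist",[*s["tool_pos"][:2],s["tool_pos"][2]+6],m))
for n,z in (("cabinet_drawer0_handle",47),("cradle",22),("saddle_left",36)):
  for r in viewer.spot_point("wrist",n)[:2]: 
    q=np.array(r["at"])*[640,400]; print(n,r["confidence"],q,ray("wrist",*q,z,m))
```

```text
17.075 [534.68567477 176.53193178 200.07845412] [1.79998819e+02 1.37150318e-02 1.00684464e+02] [-0.41854057 -1.19260029 -3.21526203] 42.93862203802389
[325.64771116 282.91203527]
cabinet_drawer0_handle 0.7 [188.288 188.68 ] [420.1829113  156.43504534  47.        ]
cabinet_drawer0_handle 0.49 [323.52 140.68] [525.49790976 217.3060317   47.        ]
saddle_left 0.84 [325.12 138.6 ] [526.65907164 218.22403657  36.        ]
saddle_left 0.42 [188.992 190.8  ] [417.03061803 151.22986273  36.        ]
```

View pics/w7.png

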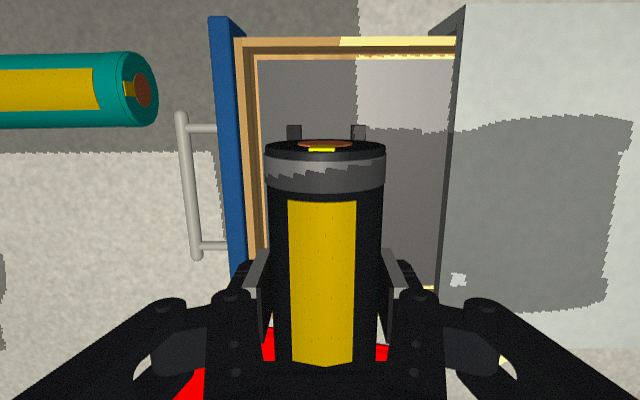

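In hand, the label is up within about 3° (tick at (321,149), end-face centre at (325,149)). The cradle is re-measured at (534.4,178), which is under the TCP to within 1.5 mm. I'll lower the pack.

>>> {"op": "servo_tool", "data": {"increments": [{"fingers": 0,"dx": -0.0003,"dy": 0.0014,"dz": -0.02,"roll": 0},{"fingers": 0,"dx": 0,"dy": 0,"dz": -0.04,"roll": 0},{"fingers": 0,"dx": 0,"dy": 0,"dz": -0.04,"roll": 0},{"fingers": 0,"dx": 0,"dy": 0,"dz": -0.03,"roll": 0},{"fingers": 0,"dx": 0,"dy": 0,"dz": -0.015,"roll": 0},{"fingers": 0,"dx": 0,"dy": 0,"dz": -0.006,"roll": 0},{"fingers": 0,"dx": 0,"dy": 0,"dz": -0.004,"roll": 0},{"fingers": 0,"dx": 0,"dy": 0,"dz": -0.002,"roll": 0},{"fingers": 0,"dx": 0,"dy": 0,"dz": 0,"roll": 0},{"fingers": 0,"dx": 0,"dy": 0,"dz": 0,"roll": 0}]}}

```text
time_s: 18.52
tool_pos: [534.6, 178.9, 43.2]
ee_rot: [180.0, -0.0, 100.7]
contact_force: [-0.2, -0.4, -2.5]
width: 43.5
gripper_force: 31.9
```

>>> {"op": "servo_tool", "data": {"increments": [{"fingers": 0,"dx": 0,"dy": 0,"dz": -0.001,"roll": 0},{"fingers": 0,"dx": 0,"dy": 0,"dz": -0.001,"roll": 0},{"fingers": 0,"dx": 0,"dy": 0,"dz": -0.001,"roll": 0},{"fingers": 0,"dx": 0,"dy": 0,"dz": 0,"roll": 0},{"fingers": 0,"dx": 0,"dy": 0,"dz": 0,"roll": 0}]}}

```text
time_s: 19.15
tool_pos: [534.4, 178.8, 39.8]
ee_rot: [180.0, 0.0, 100.7]
contact_force: [-0.1, -1.1, -2.6]
width: 42.3
gripper_force: 32.0
```

>>> {"op": "servo_tool", "data": {"increments": [{"fingers": 0,"dx": 0,"dy": 0,"dz": -0.0005,"roll": 0},{"fingers": 0,"dx": 0,"dy": 0,"dz": -0.0005,"roll": 0},{"fingers": 0,"dx": 0,"dy": 0,"dz": 0,"roll": 0}]}}

```text
time_s: 19.52
tool_pos: [534.7, 178.9, 39.2]
ee_rot: [180.0, -0.0, 100.7]
contact_force: [0.2, -0.5, 5.4]
width: 42.9
gripper_force: 32.8
```

The pack is on the drawer floor (Fz changed from −2.6 to +5.4 N). I'll release gently, raise and look.

>>> {"op": "servo_tool", "data": {"increments": [{"fingers": 0.52,"dx": 0,"dy": 0,"dz": 0,"roll": 0},{"fingers": 0.55,"dx": 0,"dy": 0,"dz": 0,"roll": 0},{"fingers": 0.6,"dx": 0,"dy": 0,"dz": 0,"roll": 0},{"fingers": 0.66,"dx": 0,"dy": 0,"dz": 0,"roll": 0},{"fingers": 0.66,"dx": 0,"dy": 0,"dz": 0,"roll": 0},{"fingers": 0.66,"dx": 0,"dy": 0,"dz": 0,"roll": 0},{"fingers": 0.66,"dx": 0,"dy": 0,"dz": 0.01,"roll": 0},{"fingers": 0.66,"dx": 0,"dy": 0,"dz": 0.03,"roll": 0},{"fingers": 0.66,"dx": 0,"dy": 0,"dz": 0.05,"roll": 0},{"fingers": 0.66,"dx": 0,"dy": 0,"dz": 0.05,"roll": 0},{"fingers": 0.66,"dx": 0,"dy": 0,"dz": 0.05,"roll": 0},{"fingers": 0.66,"dx": 0,"dy": 0,"dz": 0,"roll": 0},{"fingers": 0.66,"dx": 0,"dy": 0,"dz": 0,"roll": 0}]}}

```text
time_s: 21.15
tool_pos: [534.0, 178.8, 229.1]
ee_rot: [180.0, -0.0, 100.7]
contact_force: [0.3, 0.8, -0.6]
width: 56.4
gripper_force: 0.0
```

Run:
```python
import sys; sys.argv=["w","w8"]
from w import *
run(44,[534.5,178.5,np.radians(100.7)])
```

```text
21.15 [534.  178.8 229.1] [180.   -0.  100.7] [ 0.3  0.8 -0.6] 56.390576978013044
0.92 pack [534.5 178.5] 100.7 iou -0.0
0.76 pack [534.4 178.5] 100.5 iou 0.949
label angle pcts (+ toward n) [-26.    3.5  32.8] n= [-0.98 -0.18  0.  ] px 2274 len [-37.  39.]
```

View pics/w8.png

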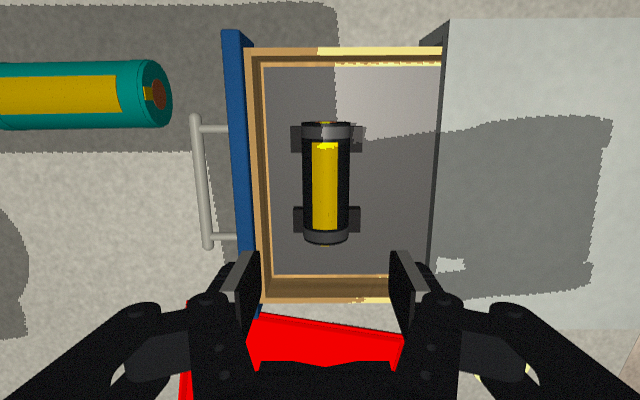

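The pack lies between the four saddles at (325,183) with its label up (about 3° off). The drawer is open, and the gripper is clear of everything.

```bash
python3 -c "
from cell import manip
print(manip.finish_job())"
```

```text
the job is handed in; nothing more can be done
None
```

The job is handed in: I rolled the pack label-up on the mat, pulled the drawer open about 150 mm, and laid the pack in the foam saddles with its label about 3° off vertical, after about 21 s; I saw no bystander move, but made no final overview check.

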